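# Stand the colour-trial board on the plate easel

## Robot

A 7-joint arm with a two-finger parallel gripper is mounted at the origin on a cart in front of the work surface, level with it; the furniture and walls round the work are solid. World frame = base frame: x ahead of the robot, y to its left, z up, the work surface at z = 0. Lengths are in m, angles in rad, forces in N, time in s.
With the tool pointing down it reaches from about 0.4 to 0.925 m from the base axis. Payload 4.1 kg.
Tool frame: the origin (TCP) lies at the very end of the fingers, on their centre line; the grasp point (between the pads) lies 19 mm behind it (manip.grip_point_offset is the z of the grasp point in the tool frame, in m); z points along the fingers, y is the line along which they close (so a half turn about z gives the same grasp; the last joint's range is limited). The gripper opens to 85 mm and grips with 20 to 120 N. Pads are 22 mm wide; open, the fingers measure 114 mm over their backs; the gripper's body (76 mm by 85 mm) begins 54 mm behind the grasp point. The pads swing forward as they close: fully open they stand 13 mm farther back than shut.
Start: joints at [-1.399, 0.398, 0.045, 1.537, -0.019, 1.207, -0.051], TCP at [0.174, 0.626, 0.231] pointing down, gripper open.
Joint ranges: [-2.82, 2.82], [-0.49, 2.23], [-1.37, 1.46], [0, 2.46], [-1.36, 4.5], [0.23, 2], [-2.94, 2.94]. Speed limits (rad/s): [2.57, 2.57, 3.14, 3.14, 3.14, 3.14, 3.14].

## Interface

Orientations are given as a 3x3 rotation matrix whose columns are the frame's x, y, z axes.
In Python, from bench import sensors, viewer, ticket, manip gives the robot as it stands.
- The arm moves only by the shell command python3 -m creep 'ROWS' [OPENING]. ROWS is text: rows parted by semicolons, each of 6 numbers parted by spaces: the shift along the tool's x, y, z normalised to -1 to 1, where 1 is 200 mm, then the turn, a rotation vector about the tool's x, y, z normalised to -1 to 1, where 1 is 180 degrees. In form: tx ty tz ax ay az; .... A call has 1 to 8 rows; each row is the pose to reach, as a shift and turn from the pose commanded when the call began, along the tool's axes at that moment, turning the shorter way round; what a row does not reach only later rows make up. A row lasts 1/10 s, in which the tool goes at most 50 mm and 8.59 degrees, less where a joint would pass 70% of its speed; a pose out of reach is approached as far as the arm can. A call with a number of a shift or a turn outside -1 to 1 is refused whole. A call with a gripper value outside its range is refused whole. OPENING is the finger opening in mm, from 0 to 85.4, set as the call begins (- or left out, the last holds). The fingers move at their own pace and stop on an object; the grip force is fixed at half the most. Time passes only in rows, so rows that repeat a pose let the fingers close. It gives the time, the measured TCP pose, the force, the opening and the grip force at its end, in the units of the state.
- sensors.read_state(): the state, without advancing time (a new reading comes with each control period).
- viewer.snapshot(name): name is "scene" or "top"; returns the picture (480x640x3 uint8, blue, green, red); there is no depth.
- viewer.calibration(name): a dict with "fovy" (degrees; the focal length in pixels is half the picture's height over the tangent of half this angle, whatever the lens; pixels are square), "cx", "cy" (the principal point, pixels), "position" and "rotation" of the camera in the world. Camera axes: x right, y down, z forward; pixel columns grow to the right and rows downward; lengths in m; the calibration is good to about 2 mm. A picture is of the moment at which its call begins. calibration takes no time and is no camera call.
- ticket.job_done(): hands the job in; it is judged then, once.
The state is a dict: "t": time; "joint_positions": joint angles; "dq": joint speeds; "effort": joint torques, N m; "tool_pos": TCP position; "tcp_rot": TCP orientation; "wrist_force": force on the tool from outside, world axes, zero at the start; "torque": the same for the moment, N m; "gripper_width": finger opening in m; "grip_force": force on a finger pad.
Only numpy, scipy, OpenCV 4.12 (cv2) and the standard library are available. Lean on these libraries where they do the work, as an engineer would, in place of code of your own. Each camera call takes 0.05 s, during which the arm holds its last target. There are 200 camera calls.

## Task

Pick the white board with the icing colour trials out of the wire board file and stand it on the wire plate easel, iced side to the front, so the decorator can match colours from it. Its lower edge must sit in both hooks, centred, and it must already lean back on the easel's rest before you let go of it; then leave it resting there. Leave the gold and black boards standing in the file and do not knock over or push about anything else.

Things in the scene. Friction and masses are not known exactly. Their poses are not given: they have to be found in the camera images.
- trial_board: loose white cake board, icing smears on its front, 170 wide x 150 high as it stands x 9 mm thick (11 with icing), 0.12 kg, in any slot of the file, leaning back 22 deg. Origin: centre of the plain back face. z points out of the iced front (thickness z = 0 to 0.009), y up along the board (edges y = +-0.075), x along its width (edges +-0.085)
- trial_foot (a point): middle of the trial board's lower edge, half-way through its thickness
- trial_top (a point): middle of the trial board's top edge, half-way through its thickness
- gold_board: loose gold-foil cake board in the file, 150 mm wide, 130 mm high, 9 mm thick, leaning likewise. Origin on its back face, 75 mm above its lower edge (top edge at y = +0.055); axes as the trial board's
- black_board: loose black cake board in the file, same size, origin and axes as the gold one
- rack: fixed steel-wire board file, 225 deep (x), 98 wide (y), 94 mm high. Three slots 60 mm apart along x, leaning 22 deg (top to +x); each has a hoop behind the board, 82 mm up it, and two 26 mm stubs before its foot, 14 mm clear between. Boards stand on rails at z = 0.018, y = +-0.045. Origin: on the worktop under the middle slot's lower back edge; x to the back, y left
- easel: fixed plate easel of 8 mm steel wire, 98 wide (y), 135 deep, 141 mm high. Two sides at y = +-0.045: back rest leaning back 30 deg (top to +x), 105 mm up from the seat, and at its foot a hook at right angles to it, 15 mm clear between rest and turned-up tip, tip 16 mm above the hook's floor. Origin: on the worktop below the seat; front faces -x, y left
- easel_seat (a point): midway between the hooks, 50 mm above the worktop: where the middle of the seated board's lower edge (trial_foot) lies when its back touches the rest; axes as the easel's
- sprinkles: loose sprinkle shaker, white and purple, 72 mm diameter, 109 mm high, origin at its foot; a bystander
- green_bottle: loose green squeeze bottle, 55 mm diameter, 186 mm high, origin at its foot; a bystander
- red_pot: loose small red pot with a white lid, 45 mm diameter, 39 mm high, origin at its foot; a bystander

How it is judged:
On the way, in this order (a step that is already met when the one before it is completed fails the run):
1. the trial board is lifted clear of the file, held in the gripper (height (world z) of trial_foot above 0.11 m and contact force between the fingers and trial_board above 0.5 N), for 0.1 s.
2. still held, the trial board stands in the hooks and leans back at the easel's slope (x of trial_foot in the frame of easel_seat between -0.01 and 0.01 m and y of trial_foot in the frame of easel_seat between -0.022 and 0.022 m and z of trial_foot in the frame of easel_seat between -0.01 and 0.01 m and angle between trial_board's own z axis and vertical between 0.917198 and 1.1772 rad and angle between the x axis of trial_board and the y axis of easel, either way round below 0.12 rad and contact force between the fingers and trial_board above 0.5 N and contact force between trial_board and easel above 0.1 N), for 0.1 s.
At the end, for the whole second after the job is handed in: The trial board rests on the easel, iced side to the front: the middle of its lower edge within 8 mm of the seat in x and z and 20 mm sideways, leaning within 0.08 rad of the rest's slope and square to it within 0.12 rad; gold and black boards within 25 mm of their starts (x of trial_foot in the frame of easel_seat between -0.008 and 0.008 m and y of trial_foot in the frame of easel_seat between -0.02 and 0.02 m and z of trial_foot in the frame of easel_seat between -0.008 and 0.008 m and angle between trial_board's own z axis and vertical between 0.967198 and 1.1272 rad and angle between the x axis of trial_board and the y axis of easel, either way round below 0.12 rad and contact force between trial_board and easel above 0.3 N and linear speed of trial_board below 0.02 m/s and distance of each of gold_board, black_board from where it was at the start of the episode below 0.025 m); the robot touches nothing.
It fails at once if the gold or black board is pulled out of its place (over 40 mm) (distance of any of gold_board, black_board from where it was at the start of the episode above 0.04 m).
It fails at once if the shaker, bottle or pot is knocked over or pushed more than 30 mm (distance of any of sprinkles, green_bottle, red_pot from where it was at the start of the episode above 0.03 m or angle between any of sprinkles, green_bottle, red_pot's own z axis and vertical above 0.5 rad).
It also fails if it takes over 48 s, if anything falls off the work surface, if the arm or the gripper's body presses on something with over 40 N, if the wrist force passes 120 N, or if a joint passes its speed limit or range.

## Working session

There is one attempt and no reset: what is moved stays moved. The work goes in short steps, Python scripts to look and compute and a shell command to move; the robot and the scene stay as the last step left them, time stands still between calls to the robot, and variables do not carry over. Pictures are saved under pics/ and viewed, at most 10 in all, crops included, and the job is handed in when it is done.

```bash
mkdir -p pics; ls; python3 - <<'E'
from bench import sensors, viewer, manip
import cv2,numpy as np
np.set_printoptions(precision=4,suppress=True)
for n in("scene","top"):
    cv2.imwrite(f"pics/{n}0.png",viewer.snapshot(n)); print(viewer.calibration(n))
s=sensors.read_state(); print(s, manip.grip_point_offset)
E
```

```text
pics
{'fovy': 46.41000008579067, 'cx': 317.3570297475537, 'cy': 235.80811672556297, 'position': array([ 0.0819, -0.7124,  1.0446]), 'rotation': array([[ 0.8788, -0.3637,  0.3088],
       [-0.4771, -0.667 ,  0.5722],
       [-0.0021, -0.6502, -0.7597]])}
{'fovy': 50.36847619440251, 'cx': 332.6550934649791, 'cy': 234.28418628753514, 'position': array([ 0.2897, -0.0221,  1.4332]), 'rotation': array([[-0.0099, -0.991 ,  0.1338],
       [-0.9998,  0.0117,  0.0129],
       [-0.0143, -0.1337, -0.9909]])}
{'t': 0.1, 'joint_positions': array([-1.399 ,  0.3991,  0.045 ,  1.5378, -0.0187,  1.2069, -0.0507]), 'dq': array([-0.0002, -0.0027, -0.0004, -0.0029, -0.0005, -0.0001, -0.0009]), 'effort': array([  0.0031, -47.6264,   1.3699, -25.4949,   0.012 ,   0.005 ,
        -0.    ]), 'tool_pos': array([0.1737, 0.6258, 0.2304]), 'tcp_rot': array([[-0.9636,  0.2674, -0.0003],
       [ 0.2674,  0.9636, -0.0018],
       [-0.0001, -0.0018, -1.    ]]), 'wrist_force': array([ 0.0676,  0.8466, -0.0841]), 'torque': array([-0.0019,  0.0268,  0.0076]), 'grip_force': 0.0, 'gripper_width': 0.08573513761032904} -0.0187
```

View pics/scene0.png

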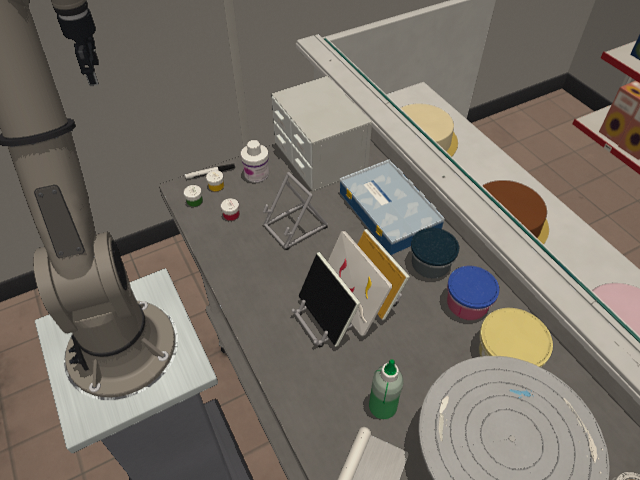

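View pics/top0.png

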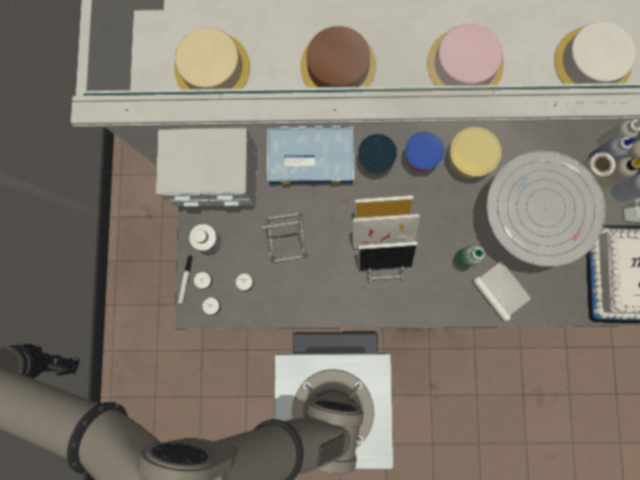

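The white trial board stands in the middle slot (top view about (385,228)), between black in front (387,257) and gold behind (384,208). The easel is at about (285,238) in the top view and (293,215) in the scene view. Next I'll enlarge both views to pick out edges.

```bash
python3 - <<'E'
import cv2
a=cv2.imread("pics/scene0.png")[160:350,175:425]; cv2.imwrite("pics/sc.png",cv2.resize(a,None,fx=3,fy=3,interpolation=cv2.INTER_CUBIC))
a=cv2.imread("pics/top0.png")[185:290,250:440]; cv2.imwrite("pics/tc.png",cv2.resize(a,None,fx=4,fy=4,interpolation=cv2.INTER_CUBIC))
E
```

```text
(no output)
```

View pics/sc.png

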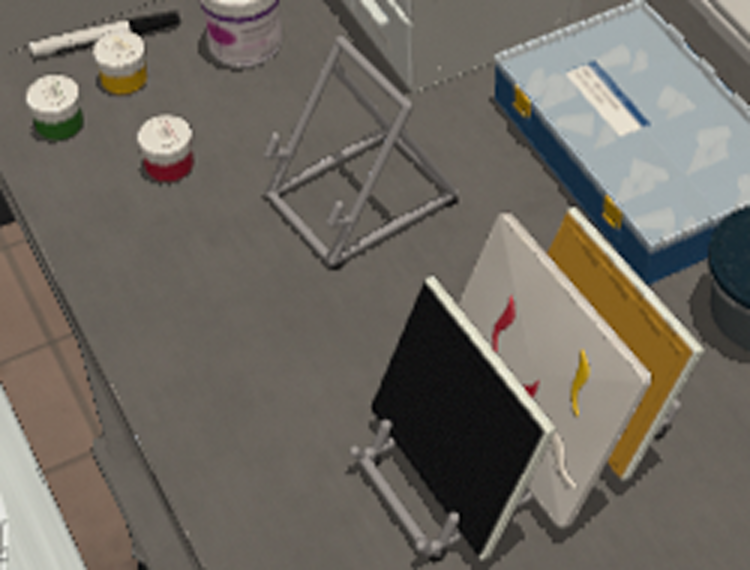

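View pics/tc.png

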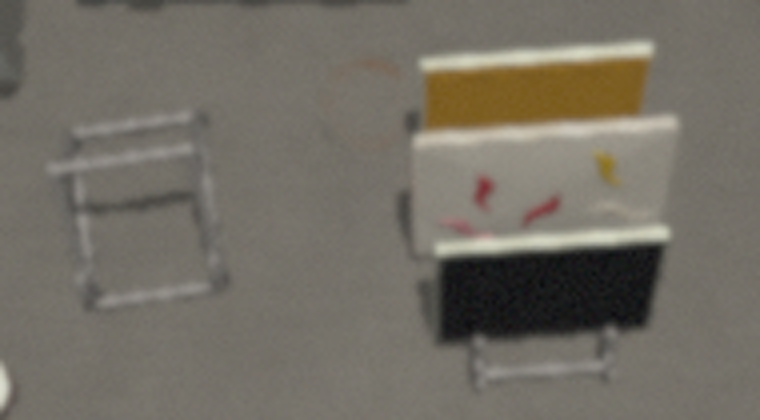

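The scene crop shows white's top edge from (505,213) to (650,377) and the easel crossbar from (341,42) to (407,102). In the top crop, white's top edge runs (414,135)–(678,122), the crossbar (52,168)–(193,150), and the easel's front bar (90,298)–(222,286). I'll cast rays and triangulate these, and check them against the given sizes.

```bash
cat > h.py <<'E'
import numpy as np
from bench import viewer
np.set_printoptions(precision=4,suppress=True)
C={n:viewer.calibration(n) for n in("scene","top")}
def ray(n,p):
    c=C[n]; f=240/np.tan(np.radians(c["fovy"])/2)
    d=c["rotation"]@np.array([(p[0]-c["cx"])/f,(p[1]-c["cy"])/f,1]); return c["position"],d/np.linalg.norm(d)
def plane(n,p,z):
    o,d=ray(n,p); return o+d*(z-o[2])/d[2]
def tri(ps,pt):
    (a,u),(b,v)=ray("scene",ps),ray("top",pt)
    s,t=np.linalg.lstsq(np.c_[u,-v],b-a,rcond=None)[0]; A,B=a+s*u,b+t*v
    return (A+B)/2,np.linalg.norm(A-B)
S=lambda u,v:((u+.5)/3-.5+175,(v+.5)/3-.5+160)
T=lambda u,v:((u+.5)/4-.5+250,(v+.5)/4-.5+185)
E
python3 - <<'E'
from h import *
P={"wL":((504,214),(414,137),.159),"wR":((650,377),(678,122),.159),
"gL":((574,210),(421,64),.139),"gR":((702,348),(653,46),.139),
"bL":((430,280),(436,246),.139),"bR":((551,432),(669,233),.139),
"eTL":((341,42),(52,168),.137),"eTR":((407,102),(193,150),.137),
"eFL":((270,195),(90,298),.004),"eFR":((335,262),(222,286),.004),
"eBL":((388,138),(75,133),.004),"eBR":((452,198),(203,117),.004)}
R={}
for k,(s,t,z) in P.items():
    x,g=tri(S(*s),T(*t)); a=plane("scene",S(*s),z);b=plane("top",T(*t),z);R[k]=(a+b)/2; print(k,x,round(g,4),a[:2],b[:2])
for p,q in("wL wR","gL gR","bL bR","eTL eTR","eFL eFR","eBL eBR"): pass
E
python3 - <<'E'
E
```

```text
wL [ 0.4989 -0.057   0.1553] 0.0046 [ 0.4948 -0.0591] [ 0.5004 -0.0577]
wR [ 0.5079 -0.2245  0.1584] 0.0004 [ 0.5074 -0.2248] [ 0.508  -0.2245]
gL [ 0.5516 -0.0635  0.1366] 0.0006 [ 0.5501 -0.0651] [ 0.5514 -0.0635]
gR [ 0.5599 -0.2124  0.142 ] 0.0016 [ 0.5606 -0.2105] [ 0.5613 -0.2132]
bL [ 0.4317 -0.0707  0.1361] 0.0037 [ 0.4288 -0.0722] [ 0.4332 -0.0712]
bR [ 0.4388 -0.2193  0.1379] 0.0024 [ 0.4372 -0.2196] [ 0.4398 -0.2196]
eTL [0.4856 0.1757 0.1343] 0.0033 [0.4828 0.1735] [0.4867 0.1748]
eTR [0.4952 0.0838 0.1438] 0.0023 [0.4971 0.09  ] [0.4973 0.0839]
eFL [ 0.4115  0.1689 -0.0001] 0.0064 [0.4072 0.1662] [0.4142 0.1674]
eFR [0.4216 0.0743 0.0062] 0.0003 [0.4225 0.0759] [0.4216 0.0745]
eBL [ 0.5292  0.1807 -0.0011] 0.0074 [0.5234 0.1772] [0.5319 0.1788]
eBR [0.5394 0.0883 0.0067] 0.005 [0.5381 0.091 ] [0.5423 0.0877]Traceback (most recent call last):
  File "<stdin>", line 11, in <module>
ValueError: too many values to unpack (expected 2)
```

```bash
cat > plan.py <<'E'
import numpy as np
from scipy.spatial.transform import Rotation as Ro
from bench import sensors
np.set_printoptions(precision=4,suppress=True)
def frame(yaw,lean):   # tool rotation: z down the board, y out of its back
    a,b=np.radians([yaw,lean]); W=Ro.from_euler('z',a).as_matrix()
    y=W@[np.cos(b),0,-np.sin(b)]; z=-W@[np.sin(b),0,np.cos(b)]
    return np.c_[np.cross(y,z),y,z]
def rows(wps,start=None):
    s=sensors.read_state(); p,R=start or (s["tool_pos"],s["tcp_rot"])
    for q,Q in wps:
        q=np.array(q); t=R.T@(q-p)/.2; w=Ro.from_matrix(R.T@Q).as_rotvec()/np.pi
        print(np.round(np.r_[t,w],3),"rows>=",round(max(np.linalg.norm(t)*4,np.linalg.norm(w)*180/8.59),1)); p,R=q,Q
E
python3 - <<'E'
from plan import *
G=frame(3.1,22); top=np.array([.503,-.141,.158]); tcp=top+.030*G[:,2]; print("grasp",tcp)
pre=tcp-.10*G[:,2]; print(pre)
rows([((.30,.52,.30),frame(55,0)),((.42,.37,.33),frame(40,5)),((.50,.21,.33),frame(22,12)),((.55,.03,.33),frame(3.1,22)),(pre,G),(tcp,G)])
E
```

```text
grasp [ 0.4918 -0.1416  0.1302]
[ 0.5292 -0.1396  0.2229]
[-0.75  -0.341 -0.347 -0.001  0.     0.108] rows>= 3.6
[-0.922 -0.27  -0.15   0.028  0.004  0.083] rows>= 3.9
[-0.87  -0.207  0.018  0.039  0.015  0.099] rows>= 3.6
[-0.928 -0.103  0.022  0.055  0.031  0.101] rows>= 3.7
[-0.841  0.062  0.553  0.     0.     0.   ] rows>= 4.0
[-0.   0.   0.5  0.   0.   0. ] rows>= 2.0
```

```bash

python3 -m creep '-0.75 -0.341 -0.347 0 0 0.108;-0.75 -0.341 -0.347 0 0 0.108;-0.75 -0.341 -0.347 0 0 0.108;-0.75 -0.341 -0.347 0 0 0.108;-0.75 -0.341 -0.347 0 0 0.108' 40
python3 -m creep '-0.92 -0.27 -0.15 0.028 0.004 0.083;-0.92 -0.27 -0.15 0.028 0.004 0.083;-0.92 -0.27 -0.15 0.028 0.004 0.083;-0.92 -0.27 -0.15 0.028 0.004 0.083;-0.92 -0.27 -0.15 0.028 0.004 0.083'
python3 -m creep '-0.87 -0.207 0.018 0.039 0.015 0.099;-0.87 -0.207 0.018 0.039 0.015 0.099;-0.87 -0.207 0.018 0.039 0.015 0.099;-0.87 -0.207 0.018 0.039 0.015 0.099;-0.87 -0.207 0.018 0.039 0.015 0.099'
python3 - <<'E'
from plan import *
print(sensors.read_state()["joint_positions"])
G=frame(3.1,22); tcp=np.array([.4918,-.1416,.1302]); pre=tcp-.1*G[:,2]
rows([((.55,.03,.33),G),(pre,G)])
E
```

```text
t: 0.6
tool_pos: [0.306, 0.5172, 0.303]
tcp_rot: [[-0.814, 0.58, 0.004], [0.58, 0.814, 0.002], [-0.003, 0.004, -1.0]]
wrist_force: [0.1, -0.3, 0.2]
gripper_width: 0.0401
grip_force: 0.0
t: 1.1
tool_pos: [0.4251, 0.3647, 0.3315]
tcp_rot: [[-0.635, 0.769, -0.065], [0.772, 0.633, -0.058], [-0.003, -0.087, -0.996]]
wrist_force: [0.5, -0.5, -0.6]
gripper_width: 0.0397
grip_force: 0.0
t: 1.6
tool_pos: [0.5019, 0.2064, 0.33]
tcp_rot: [[-0.368, 0.909, -0.196], [0.93, 0.36, -0.08], [-0.002, -0.212, -0.977]]
wrist_force: [-0.7, -0.5, 0.3]
gripper_width: 0.0397
grip_force: 0.0
[-0.8097  0.306   0.4589  1.5056 -0.127   1.575   0.0353]
[-0.908 -0.099  0.023  0.054  0.031  0.098] rows>= 3.7
[-0.841  0.062  0.552  0.     0.     0.   ] rows>= 4.0
```

```bash

python3 -m creep '-0.908 -0.099 0.023 0.054 0.031 0.098;-0.908 -0.099 0.023 0.054 0.031 0.098;-0.908 -0.099 0.023 0.054 0.031 0.098;-0.908 -0.099 0.023 0.054 0.031 0.098;-0.908 -0.099 0.023 0.054 0.031 0.098' >/dev/null
python3 -m creep '-0.84 0.062 0 0 0 0;-0.84 0.062 0 0 0 0;-0.84 0.062 0 0 0 0;-0.84 0.062 0 0 0 0;-0.84 0.062 0.4 0 0 0;-0.84 0.062 0.4 0 0 0;-0.84 0.062 0.4 0 0 0'
python3 - <<'E'
from plan import *
from bench import viewer
import cv2
print(sensors.read_state()["joint_positions"])
G=frame(3.1,22); tcp=np.array([.4918,-.1416,.1302])
rows([(tcp,G)])
a=viewer.snapshot("scene"); b=viewer.snapshot("top")
for n,i in(("scene",a),("top",b)): cv2.imwrite(f"pics/{n}1.png",i)
cv2.imwrite("pics/pre.png",np.hstack([cv2.resize(a[180:380,250:450],(400,400)),cv2.resize(b[150:300,320:470],(400,400))]))
E
```

```text
t: 2.8
tool_pos: [0.5391, -0.1295, 0.2467]
tcp_rot: [[-0.065, 0.922, -0.382], [0.998, 0.064, -0.017], [0.009, -0.383, -0.924]]
wrist_force: [0.8, 0.2, -0.5]
gripper_width: 0.04
grip_force: 0.0
[-0.291   0.5257  0.6121  1.4823 -0.1588  1.5951  0.4042]
[-0.05   0.001  0.63  -0.003 -0.001  0.004] rows>= 2.5
```

View pics/pre.png

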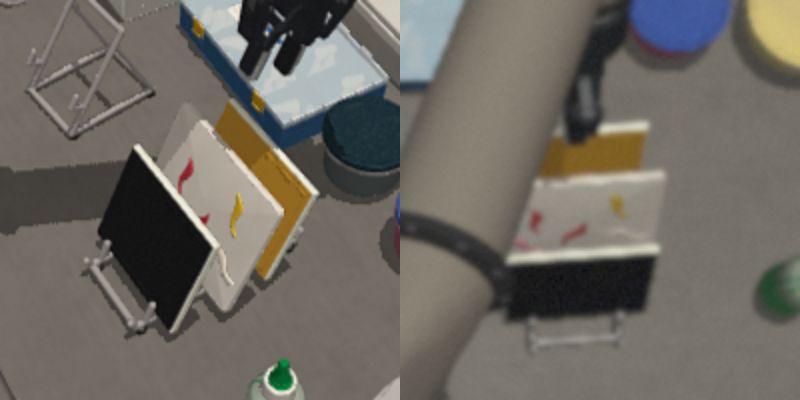

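The gripper is above and behind the white board's top edge, its fingers at about (270,50) in the left crop, and all the boards are undisturbed. I'm descending along the slope.

```bash

python3 -m creep '-0.05 0 0.3 0 0 0.004;-0.05 0 0.3 0 0 0.004;-0.05 0 0.3 0 0 0.004;-0.05 0 0.3 0 0 0.004'
python3 - <<'E'
from plan import *
G=frame(3.1,22); rows([(np.array([.4918,-.1416,.1302]),G)])
E
```

```text
t: 3.3
tool_pos: [0.5221, -0.1443, 0.1968]
tcp_rot: [[-0.053, 0.927, -0.371], [0.999, 0.048, -0.021], [-0.001, -0.372, -0.928]]
wrist_force: [-0.0, 0.1, -0.3]
gripper_width: 0.0398
grip_force: 0.0
[ 0.022 -0.016  0.365  0.001  0.    -0.001] rows>= 1.5
```

```bash

python3 -m creep '0.015 -0.016 0.18 0 0 0;0.015 -0.016 0.27 0 0 0;0.015 -0.016 0.365 0 0 0;0.015 -0.016 0.365 0 0 0;0.015 -0.016 0.365 0 0 0'
python3 - <<'E'
from plan import *
from bench import viewer
import cv2
G=frame(3.1,22); rows([(np.array([.4918,-.1416,.1302]),G)])
a=viewer.snapshot("scene"); cv2.imwrite("pics/g.png",cv2.resize(a[180:330,290:440],(600,600)))
E
```

```text
t: 3.8
tool_pos: [0.4915, -0.1433, 0.13]
tcp_rot: [[-0.052, 0.927, -0.372], [0.999, 0.048, -0.021], [-0.002, -0.372, -0.928]]
wrist_force: [0.9, -0.3, 0.2]
gripper_width: 0.0402
grip_force: 0.0
[ 0.008  0.001 -0.002  0.001  0.    -0.001] rows>= 0.0
```

View pics/g.png

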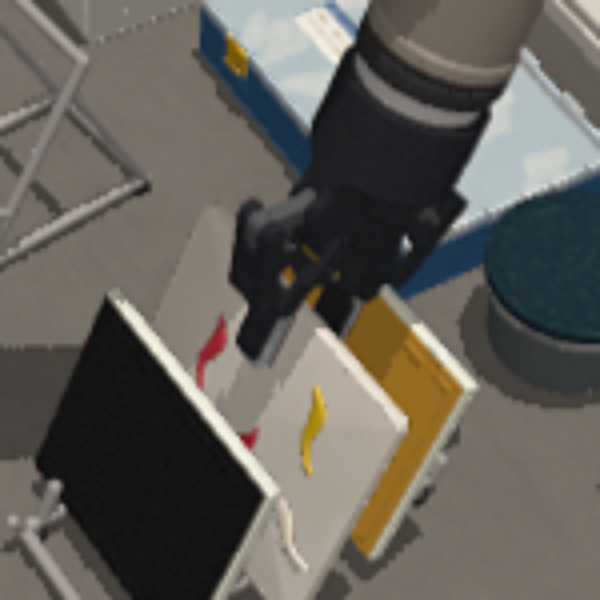

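The fingers straddle the middle of the white board's top edge, front finger at about (260,345), clear of both neighbours. I'm closing now.

```bash

python3 -m creep '0 0 0 0 0 0;0 0 0 0 0 0;0 0 0 0 0 0;0 0 0 0 0 0;0 0 0 0 0 0;0 0 0 0 0 0' 0
```

```text
t: 4.45
tool_pos: [0.49, -0.1434, 0.129]
tcp_rot: [[-0.051, 0.926, -0.373], [0.999, 0.047, -0.02], [-0.001, -0.374, -0.927]]
wrist_force: [0.4, -0.3, 3.7]
gripper_width: 0.0081
grip_force: 60.9
```

```bash

python3 -m creep '0 0 -0.05 0 0 0;0 0 -0.1 0 0 0;0 0 -0.2 0 0 0;0 0 -0.3 0 0 0;0 0 -0.45 0 0 0;0 0 -0.6 0 0 0;0 0 -0.75 0 0 0;0 0 -0.9 0 0 0'
python3 - <<'E'
from plan import *
from bench import viewer
import cv2
print(sensors.read_state()["joint_positions"])
a=viewer.snapshot("scene"); b=viewer.snapshot("top")
for n,i in(("scene",a),("top",b)): cv2.imwrite(f"pics/{n}2.png",i)
cv2.imwrite("pics/lift.png",np.hstack([cv2.resize(a[140:340,250:450],(400,400)),cv2.resize(b[130:330,270:470],(400,400))]))
E
```

```text
t: 5.25
tool_pos: [0.5574, -0.1395, 0.297]
tcp_rot: [[-0.051, 0.926, -0.374], [0.999, 0.047, -0.02], [-0.001, -0.374, -0.927]]
wrist_force: [-0.0, 0.5, -0.8]
gripper_width: 0.0081
grip_force: 60.3
[-0.2712  0.5274  0.6269  1.367  -0.1557  1.6974  0.4027]
```

View pics/lift.png

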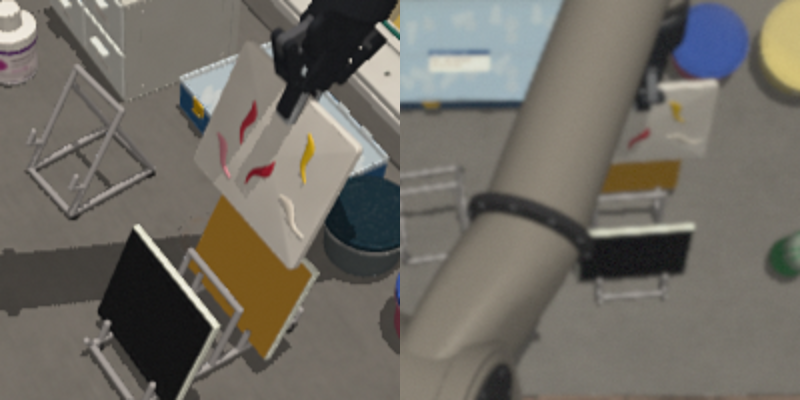

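The board is held square, with its front corners in the left crop at (245,45), (362,150), (200,160) and (298,268). Gold and black still stand in the file. Next: the board's pose in the hand, and the path to the easel.

```bash
python3 - <<'E'
from h import *
from plan import *
s=sensors.read_state(); p,R=s["tool_pos"],s["tcp_rot"]
for n,c in dict(TL=(245,45),TR=(362,150),BL=(200,160),BR=(298,268)).items():
    o,d=ray("scene",((c[0]+.5)/2-.5+250,(c[1]+.5)/2-.5+140)); nn=R[:,1]; q=p-.0045*nn
    x=o+d*((q-o)@nn)/(d@nn); print(n,R.T@(x-p))
Y=6.1; E=frame(Y,30); seat=np.array([.4313,.1241,.05]); L=.120
over=seat-(L+.17)*E[:,2]-.003*E[:,1]; print(over)
rows([((.56,-.03,.36),frame(3.1,24)),((.54,.09,.36),frame(Y,30)),(over,E)])
E
```

```text
TL [ 0.0873 -0.0045 -0.0196]
TR [-0.0843 -0.0045 -0.0276]
BL [ 0.08   -0.0045  0.118 ]
BR [-0.0854 -0.0045  0.1154]
[0.5729 0.1392 0.3026]
[ 0.549 -0.085 -0.295  0.013  0.001 -0.001] rows>= 2.5
[ 0.605 -0.062  0.027  0.033 -0.008 -0.015] rows>= 2.4
[0.227 0.308 0.153 0.    0.    0.   ] rows>= 1.6
```

```bash

python3 -m creep '0.27 -0.04 -0.15 0.006 0 0;0.55 -0.085 -0.295 0.013 0.001 -0.001;0.55 -0.085 -0.295 0.013 0.001 -0.001;0.55 -0.085 -0.295 0.013 0.001 -0.001' >/dev/null
python3 -m creep '0.2 -0.02 0.01 0.011 -0.003 -0.005;0.4 -0.04 0.02 0.022 -0.006 -0.01;0.6 -0.062 0.027 0.033 -0.008 -0.015;0.6 -0.062 0.027 0.033 -0.008 -0.015;0.6 -0.062 0.027 0.033 -0.008 -0.015' >/dev/null
python3 -m creep '0.11 0.15 0.07 0 0 0;0.225 0.308 0.153 0 0 0;0.225 0.308 0.153 0 0 0;0.225 0.308 0.153 0 0 0'
python3 - <<'E'
from plan import *
from bench import viewer
import cv2
print(sensors.read_state()["joint_positions"])
Y=6.1; E=frame(Y,30); seat=np.array([.4313,.1241,.05])
rows([(seat-.29*E[:,2]-.003*E[:,1],E)])
a=viewer.snapshot("scene"); b=viewer.snapshot("top")
for n,i in(("scene",a),("top",b)): cv2.imwrite(f"pics/{n}3.png",i)
cv2.imwrite("pics/ov.png",np.hstack([cv2.resize(a[100:300,230:430],(500,500))[:,:400],cv2.resize(b[130:290,220:380],(400,500))]))
E
```

```text
t: 6.65
tool_pos: [0.5703, 0.1366, 0.2986]
tcp_rot: [[-0.104, 0.857, -0.504], [0.995, 0.089, -0.053], [-0.0, -0.507, -0.862]]
wrist_force: [-0.2, -0.4, -1.2]
gripper_width: 0.0085
grip_force: 60.3
[-0.5611  0.6385  0.527   1.2119 -0.287   1.8999  0.0459]
[ 0.012  0.002 -0.025 -0.002 -0.    -0.001] rows>= 0.1
```

```bash
python3 - <<'E'
import cv2
a=cv2.imread("pics/scene3.png")[60:260,220:420]; cv2.imwrite("pics/ov2.png",cv2.resize(a,(600,600),interpolation=cv2.INTER_CUBIC))
E
```

```text
(no output)
```

View pics/ov2.png

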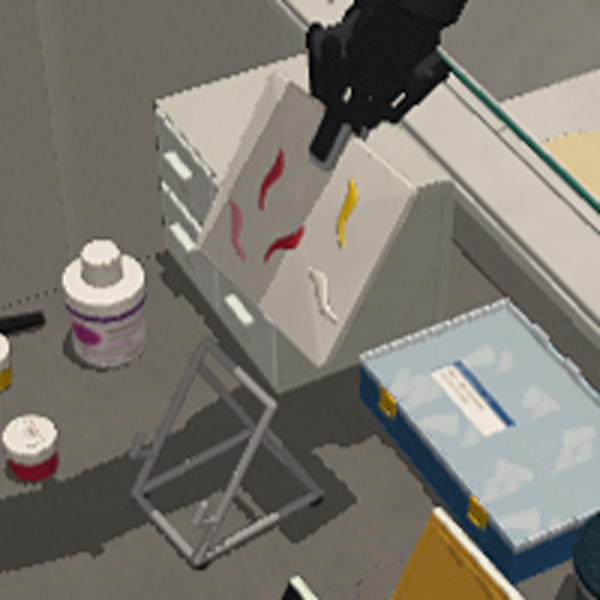

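The board hangs iced side forward above the easel, clear of the drawers. Its lower corners are at about (202,245) and (322,367), and its top corners at (280,75) and (415,190). I'll compare the camera with the kinematics and refine the easel crossbar line.

```bash
python3 - <<'E'
from h import *
from plan import *
import cv2
s=sensors.read_state(); p,R=s["tool_pos"],s["tcp_rot"]
for n,c in dict(TL=(280,75),TR=(415,190),BL=(202,246),BR=(322,367)).items():
    o,d=ray("scene",((c[0]+.5)/3-.5+220,(c[1]+.5)/3-.5+60)); nn=R[:,1]; q=p-.0045*nn
    x=o+d*((q-o)@nn)/(d@nn); print(n,R.T@(x-p))
# crossbar / base bars: bright ridge across the bar, fit line, per view
def ridge(n,a,b):
    g=cv2.GaussianBlur(cv2.cvtColor(cv2.imread(f"pics/{n}0.png"),cv2.COLOR_BGR2GRAY),(0,0),.7).astype(np.float32)
    a,b=np.array(a),np.array(b); u=(b-a)/np.linalg.norm(b-a); m=np.array([-u[1],u[0]]); k=np.arange(-3,3.01,.25); P=[]
    for f in np.linspace(.2,.8,25):
        c=a+f*(b-a); q=c+k[:,None]*m
        v=cv2.remap(g,q[:,0].astype(np.float32)[None],q[:,1].astype(np.float32)[None],cv2.INTER_LINEAR)[0]
        w=np.clip(v-np.percentile(v,40),0,None); P.append(c+m*(w@k)/w.sum())
    P=np.array(P); o=np.median((P-a)@m); return a+o*m,b+o*m,np.std((P-a)@m)
for nm,s,t,z in(("cross",((341,42),(407,102)),((52,168),(193,150)),.137),("front",((270,195),(335,262)),((90,298),(222,286)),.004),("back",((388,138),(452,198)),((75,133),(203,117)),.004)):
    for n,F,e in(("scene",S,s),("top",T,t)):
        a,b,sd=ridge(n,F(*e[0]),F(*e[1])); A,B=plane(n,a,z),plane(n,b,z); d=A-B
        print(nm,n,A[:2],B[:2],"mid",((A+B)/2)[:2],"yaw",np.degrees(np.arctan2(-d[0],d[1])).round(2),"len",np.linalg.norm(d).round(4),sd.round(2))
E
```

```text
TL [ 0.0791 -0.0045 -0.0284]
TR [-0.0839 -0.0045 -0.029 ]
BL [ 0.0797 -0.0045  0.1176]
BR [-0.0821 -0.0045  0.1181]
cross scene [0.4823 0.1732] [0.4967 0.0898] mid [0.4895 0.1315] yaw 9.78 len 0.0846 0.19
cross top [0.4875 0.1749] [0.4981 0.084 ] mid [0.4928 0.1295] yaw 6.67 len 0.0914 0.17
front scene [0.4085 0.1669] [0.4238 0.0765] mid [0.4162 0.1217] yaw 9.6 len 0.0917 0.18
front top [0.4135 0.1673] [0.4209 0.0744] mid [0.4172 0.1209] yaw 4.57 len 0.0932 0.37
back scene [0.521  0.1759] [0.5358 0.0899] mid [0.5284 0.1329] yaw 9.77 len 0.0873 0.46
back top [0.5346 0.1791] [0.545 0.088] mid [0.5398 0.1336] yaw 6.52 len 0.0917 0.19
```

```bash
python3 -m creep '0.01 0 0.2 -0.001 0 0;0.01 0 0.4 -0.001 0 0;0.01 0 0.6 -0.001 0 0;0.01 0 0.6 -0.001 0 0;0.01 0 0.6 -0.001 0 0'
python3 - <<'E'
from plan import *
from bench import viewer
import cv2
print(sensors.read_state()["joint_positions"])
Y=6.2; E=frame(Y,30); seat=np.array([.4313,.1241,.05])
rows([(seat-(.12+.022)*E[:,2]-.003*E[:,1],E)])
a=viewer.snapshot("scene")
cv2.imwrite("pics/scene4.png",a); cv2.imwrite("pics/in.png",cv2.resize(a[120:270,240:390],(600,600),interpolation=cv2.INTER_CUBIC))
E
```

```text
t: 7.25
tool_pos: [0.5105, 0.1332, 0.1973]
tcp_rot: [[-0.104, 0.861, -0.498], [0.995, 0.091, -0.05], [0.002, -0.5, -0.866]]
wrist_force: [-0.3, -0.6, -0.7]
gripper_width: 0.0081
grip_force: 60.3
[-0.6227  0.5934  0.5162  1.5123 -0.283   1.6418  0.0564]
[-0.003  0.008  0.127 -0.    -0.001 -0.001] rows>= 0.5
```

View pics/in.png

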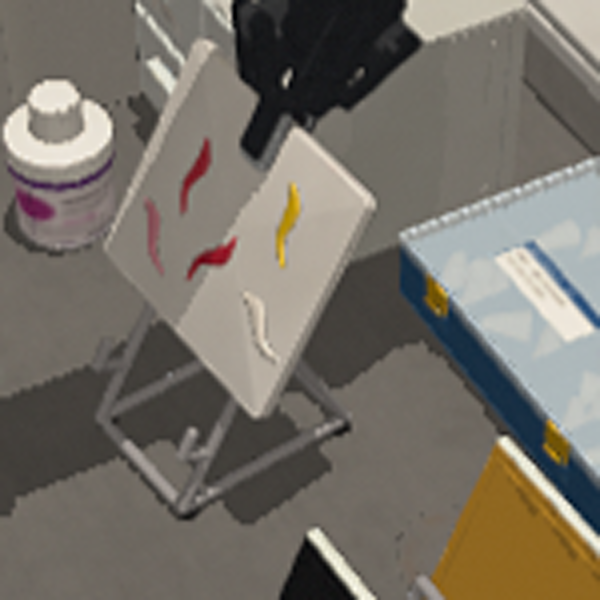

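The board hangs in front of both rest wires and above the hooks. Its lower edge runs (105,248)–(258,415), and the wires cross it near (150,308) and (235,405); allowing for parallax, that is centred to within a few mm. I'm lowering in small steps and watching the force.

```bash
python3 -m creep '0 0.005 0.06 0 0 0;0 0.005 0.09 0 0 0;0 0.005 0.12 0 0 0;0 0.005 0.12 0 0 0'
python3 -m creep '0 0 0.02 0 0 0;0 0 0.04 0 0 0;0 0 0.05 0 0 0;0 0 0.05 0 0 0'
python3 - <<'E'
from plan import *
Y=6.2; E=frame(Y,30); seat=np.array([.4313,.1241,.05]); p=sensors.read_state()["tool_pos"]
print("offset in tool axes from seat:",E.T@(p+.12*E[:,2]-seat))
E
```

```text
t: 7.7
tool_pos: [0.4985, 0.1333, 0.174]
tcp_rot: [[-0.106, 0.86, -0.5], [0.994, 0.093, -0.052], [0.002, -0.503, -0.865]]
wrist_force: [0.0, -0.6, -0.9]
gripper_width: 0.0085
grip_force: 60.3
t: 8.1
tool_pos: [0.4937, 0.1327, 0.1658]
tcp_rot: [[-0.106, 0.86, -0.5], [0.994, 0.093, -0.051], [0.002, -0.502, -0.865]]
wrist_force: [-0.4, -0.2, -1.0]
gripper_width: 0.0084
grip_force: 60.3
offset in tool axes from seat: [ 0.0018 -0.0033 -0.0118]
```

```bash
python3 -m creep '0 0 0.012 0 0 0;0 0 0.025 0 0 0;0 0 0.025 0 0 0'
python3 -m creep '0 0 0.01 0 0 0;0 0 0.02 0 0 0;0 0 0.02 0 0 0' | grep -E "pos|force"
python3 - <<'E'
from plan import *
Y=6.2; E=frame(Y,30); seat=np.array([.4313,.1241,.05]); p=sensors.read_state()["tool_pos"]
print("offset in tool axes from seat:",E.T@(p+.12*E[:,2]-seat))
E
```

```text
t: 8.4
tool_pos: [0.4912, 0.1325, 0.1614]
tcp_rot: [[-0.106, 0.86, -0.5], [0.994, 0.093, -0.051], [0.002, -0.502, -0.865]]
wrist_force: [-0.1, 0.0, -1.5]
gripper_width: 0.0082
grip_force: 60.3
tool_pos: [0.4892, 0.1323, 0.158]
wrist_force: [-0.5, -1.2, -0.9]
grip_force: 60.3
offset in tool axes from seat: [ 0.0019 -0.0034 -0.0028]
```

```bash
for i in 1; do python3 -m creep '0 0 0.006 0 0 0;0 0 0.006 0 0 0' | grep -E "pos|wrist"; done
python3 -m creep '0 0 0.006 0 0 0;0 0 0.006 0 0 0' | grep -E "pos|wrist"
python3 -m creep '0 0.008 0 0 0 0;0 0.008 0 0 0 0' | grep -E "pos|wrist"
python3 -m creep '0 0.006 0 0 0 0;0 0.006 0 0 0 0' | grep -E "pos|wrist"
python3 - <<'E'
from plan import *
Y=6.2; E=frame(Y,30); seat=np.array([.4313,.1241,.05]); s=sensors.read_state(); p=s["tool_pos"]
print("offset in tool axes from seat:",E.T@(p+.12*E[:,2]-seat),E.T@s["wrist_force"],s["torque"])
E
```

```text
tool_pos: [0.4888, 0.1322, 0.1571]
wrist_force: [-0.4, 0.7, -0.7]
tool_pos: [0.4882, 0.1322, 0.1561]
wrist_force: [-0.8, 0.3, -0.4]
tool_pos: [0.4894, 0.1323, 0.1555]
wrist_force: [-0.2, -0.4, -0.7]
tool_pos: [0.49, 0.1323, 0.1551]
wrist_force: [-2.4, 0.6, 2.3]
offset in tool axes from seat: [ 0.0018 -0.0012 -0.0007] [ 0.8254 -3.1738 -0.8569] [-0.003   0.4315  0.0654]
```

The force shows contact with the rest, about 1 mm from where I predicted. Now down to the hook floor.

```bash
cat > chk.py <<'E'
from plan import *
E=frame(6.2,30); seat=np.array([.4313,.1241,.05]); s=sensors.read_state(); p=s["tool_pos"]
print("off",E.T@(p+.12*E[:,2]-seat),"F",E.T@s["wrist_force"],"T",E.T@s["torque"],"lean",np.degrees(np.arcsin(-s["tcp_rot"][2,1])).round(2),s["t"])
E
python3 -m creep '0 0 0.005 0 0 0;0 0 0.005 0 0 0' >/dev/null; python3 chk.py
python3 -m creep '0 0 0.005 0 0 0;0 0 0.005 0 0 0' >/dev/null; python3 chk.py
```

```text
off [ 0.0018 -0.0011  0.0003] F [-0.4165 -2.8654 -1.3255] T [ 0.757   0.0033 -0.1518] lean 30.2 9.7
off [ 0.0019 -0.001   0.0009] F [ 0.9352 -5.9052 -2.6722] T [ 0.9528 -0.0502 -0.1457] lean 30.16 9.9
```

```bash

python3 -m creep '0 0 0.005 0 0 0;0 0 0.005 0 0 0' >/dev/null; python3 chk.py
python3 -m creep '0 0 0.005 0 0 0;0 0 0.005 0 0 0' >/dev/null; python3 chk.py
```

```text
off [ 0.0021 -0.0009  0.001 ] F [-0.215  -4.9795 -6.7011] T [ 1.2751 -0.0797 -0.2323] lean 30.11 10.1
off [ 0.0021 -0.0009  0.0011] F [  0.4691  -5.4604 -10.5922] T [ 1.4471 -0.0753 -0.2271] lean 30.06 10.3
```

```bash

python3 -m creep '0 0 -0.003 0 0 0;0 0 -0.003 0 0 0;0 0 -0.003 0 0 0' >/dev/null; python3 chk.py
python3 -m creep '0 0 -0.003 0 0 0;0 0 -0.003 0 0 0;0 0 -0.003 0 0 0;0 0 -0.003 0 0 0;0 0 -0.003 0 0 0' 34; python3 chk.py
```

```text
off [ 0.0022 -0.0009  0.0011] F [-0.6062 -4.46   -8.2731] T [ 1.2909 -0.0694 -0.1949] lean 30.09 10.6
t: 11.1
tool_pos: [0.4895, 0.1322, 0.1521]
tcp_rot: [[-0.106, 0.86, -0.499], [0.994, 0.093, -0.051], [0.002, -0.501, -0.865]]
wrist_force: [0.6, -0.7, -1.8]
gripper_width: 0.0342
grip_force: 0.0
off [ 0.0018 -0.0002  0.0023] F [-0.8059  1.2955  1.2744] T [-0.4674 -0.0362 -0.0117] lean 30.09 11.1
```

Released; retreating along the slope.

```bash

python3 -m creep '0 0 -0.1 0 0 0;0 0 -0.2 0 0 0;0 0 -0.35 0 0 0;0 0 -0.5 0 0 0;0 0 -0.65 0 0 0;0 0 -0.65 0 0 0'
python3 -m creep '-0.3 0 -0.1 0 0 0;-0.6 0 -0.1 0 0 0;-0.6 0 -0.1 0 0 0;-0.6 0 -0.1 0 0 0'
python3 - <<'E'
from bench import viewer
import cv2,numpy as np
a=viewer.snapshot("scene"); b=viewer.snapshot("top"); cv2.imwrite("pics/top5.png",b)
cv2.imwrite("pics/fin.png",np.hstack([cv2.resize(a[110:310,200:400],(400,400)),cv2.resize(b[130:330,190:390],(400,400))]))
E
```

```text
t: 11.7
tool_pos: [0.5572, 0.1388, 0.2675]
tcp_rot: [[-0.106, 0.864, -0.493], [0.994, 0.093, -0.051], [0.002, -0.495, -0.869]]
wrist_force: [0.4, -0.4, -0.1]
gripper_width: 0.0338
grip_force: 0.0
t: 12.1
tool_pos: [0.5764, 0.0151, 0.2816]
tcp_rot: [[-0.098, 0.861, -0.5], [0.995, 0.084, -0.05], [-0.001, -0.502, -0.865]]
wrist_force: [-1.0, 0.6, -0.1]
gripper_width: 0.034
grip_force: 0.0
```

View pics/fin.png

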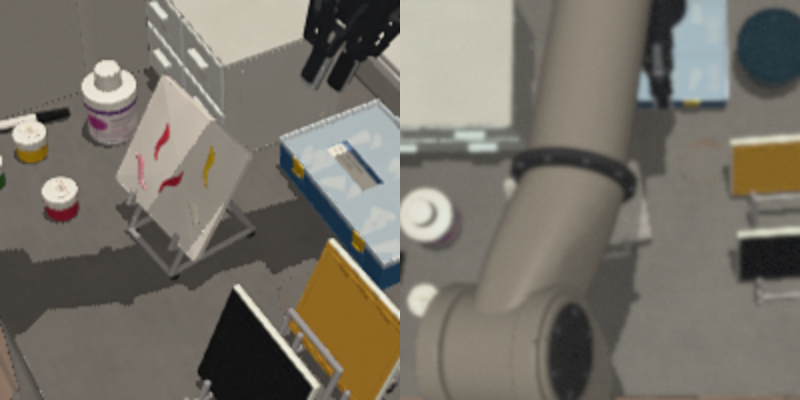

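The board rests in both hooks, its lower edge running about (120,180)–(195,255) behind the turned-up tips. It leans on the rest with the iced side forward. Gold and black still stand in the file, the bystanders haven't moved, and the arm is clear of everything.

```bash
python3 -c "
from bench import ticket; print(ticket.job_done())"
```

```text
the job is handed in; nothing more can be done
None
```

The trial board rests centred in both easel hooks, iced side to the front, and was leaning on the rest before I let go; gold, black and the bystanders look undisturbed, and the job is handed in, though no verdict came back.

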